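# Sort the spring pad plungers by push

## Task

The three spring pad plungers on the bench look alike but their springs differ. Sort them by how hard the knob is to push down: stand the stiff ones upright in the red tray and the weak ones upright in the blue tray, and leave everything else on the bench where it is.

Things in the scene. Friction and masses are not known exactly. Their poses are not given: they have to be found in the camera images.
- plunger_a (a point): Spring pad plunger, one of three alike; only pushing tells weak from stiff. Round, 82 mm tall, ~170 g: steel cup foot 40 mm wide, 0-9 mm up; brass barrel 26 mm wide, 9-58 mm up; black push knob 22 mm wide, 71-82 mm up, goes 8 mm down, springs back. Push: start / half way / fully down: weak 2 / 3 / 4 N, stiff 9 / 12 / 15 N. At least one is weak and one stiff. Origin: centre of underside, z up.
- plunger_b (a point): Spring pad plunger, one of three alike; only pushing tells weak from stiff. Round, 82 mm tall, ~170 g: steel cup foot 40 mm wide, 0-9 mm up; brass barrel 26 mm wide, 9-58 mm up; black push knob 22 mm wide, 71-82 mm up, goes 8 mm down, springs back. Push: start / half way / fully down: weak 2 / 3 / 4 N, stiff 9 / 12 / 15 N. At least one is weak and one stiff. Origin: centre of underside, z up.
- plunger_c (a point): Spring pad plunger, one of three alike; only pushing tells weak from stiff. Round, 82 mm tall, ~170 g: steel cup foot 40 mm wide, 0-9 mm up; brass barrel 26 mm wide, 9-58 mm up; black push knob 22 mm wide, 71-82 mm up, goes 8 mm down, springs back. Push: start / half way / fully down: weak 2 / 3 / 4 N, stiff 9 / 12 / 15 N. At least one is weak and one stiff. Origin: centre of underside, z up.
- red_tray: red steel tray for the stiff plungers, open on top, grey lining, fixed to the bench: 170 mm along its x, 110 mm along its y, 25 mm high, walls and floor 4 mm thick, so a plunger in it stands 4 mm above the bench. Room for two or three in a row along x. Origin: centre of the underside.
- blue_tray: blue steel tray for the weak plungers, open on top, grey lining, fixed to the bench: 170 mm along its x, 110 mm along its y, 25 mm high, walls and floor 4 mm thick, so a plunger in it stands 4 mm above the bench. Room for two or three in a row along x. Origin: centre of the underside.
- pad_cup_tip: steel pad cup tip, a bystander: turned part standing on its 22 mm cup, 30 mm tall. Origin: centre of the underside.
- crows_foot_key: nickel crow's foot key, a bystander: lies flat, about 85 mm long with a 19 mm pad cup at its +x end and a forked foot at its -x end, 8 mm high. Origin: on the bench below its hinge tube.
- upper_joint: black ebony clarinet upper joint with nickel keys, a bystander: 224 mm long, 30 mm thick, lies along its y on a wooden rest with cork saddles, 30 mm above the bench. Origin: its underside at mid-length.
- screwdriver: small screwdriver with a pewter handle, a bystander: 137 mm long, 16 mm thick, lies along its x, blade to +x. Origin: on the bench below the handle's front part.
- heating_block: white ceramic heating block on a dark steel plate, a bystander fixed to the bench: plate 85 mm square, 57 mm high with the steel bayonet socket on top. Origin: centre of the underside.
Things that resemble listed ones, but are neither listed nor needed, are in the scene too. Leave any green look-alike of the part that bears plunger_a alone.

How it is judged:
By the outcome, as a careful person would: the job done as asked, in the order asked, and still so for the second after the job is handed in, with the robot touching nothing.
It also fails if it takes over 67 s, if anything falls off the work surface, if the arm or the gripper's body presses on something with over 40 N, if the wrist force passes 120 N, or if a joint passes its speed limit or range.

## Robot

A 6-joint arm with a two-finger parallel gripper is mounted at the origin on the work surface. World frame = base frame: x ahead of the robot, y to its left, z up, the work surface at z = 0. Lengths are in mm, angles in degrees, forces in N, time in s.
With the tool pointing down it reaches from about 375 to 900 mm from the base axis. Payload 3.1 kg.
Tool frame: the origin (TCP) lies at the very end of the fingers, on their centre line; the grasp point (between the pads) lies r.pinch_z behind it (r.pinch_z is the distance from the TCP to the grasp point, in mm); z points along the fingers, y is the line along which they close (so a half turn about z gives the same grasp; the last joint's range is limited). The gripper opens to 85 mm and grips with 20 to 120 N. Pads are 22 mm wide; open, the fingers measure 114 mm over their backs; the gripper's body (76 mm by 85 mm) begins 54 mm behind the grasp point. The pads swing forward as they close: fully open they stand 13 mm farther back than shut.
Start: joints at [-84.712, 30.224, 82.088, -0, 67.689, -10.227], TCP at [167.213, -602.193, 231.31] pointing down, gripper open.
Joint ranges: [-176.69, 176.69], [-43.24, 126.21], [12.49, 139.97], [-82, 262], [0, 151.66], [-163.58, 163.58]. Speed limits (degrees/s): [159.86, 159.86, 180, 180, 180, 180].

## Interface

Orientations are given as a 3x3 rotation matrix whose columns are the frame's x, y, z axes.
In Python, from rig import r gives the robot as it stands. The module is installed in compiled form; this text tells all that it offers. Calls block until the motion is done:
- r.goto(position, orientation): joint-space move of the TCP to a pose.
- r.servo_line(position, frame=None, vel=150, force_limit=None): straight line of the TCP; frame=None keeps the orientation; vel is the mean speed in mm/s. With force_limit (N) it stops when the force on the tool has changed by that much, and returns True; else False.
- r.move_j(angles): joint-space move.
- r.grip(opening, effort=None): finger opening in mm; effort is the grip in N (None keeps the last); returns when the fingers have stopped.
- r.wait(seconds).
- r.solve_ik(position, orientation): joint angles nearest the present ones, or None.
- r.get_obs(): the state.
- r.camera(name): name is "scene" or "top" or "wrist"; returns a dict with "image" (480x640x3 uint8, red, green, blue), "range_z" (480x640 float32, mm along the optical axis (not along the pixel's ray), 0 where there is no reading), "camera_matrix" (3x3 intrinsics, pixels), "dist" ([k1, k2, p1, p2, k3] as OpenCV has them; the pictures are not rectified), "R" (3x3) and "t" (3): a world point X has camera coordinates R X + t. Camera axes: x right, y down, z forward; pixel columns grow to the right and rows downward; lengths in mm; the calibration is good to about 2 mm. A picture is of the moment at which its call begins.
A pose or a line that the arm cannot do raises r.IKError and nothing moves.
- r.sign_off(): hands the job in; it is judged then, once.
The state is a dict: "time_s": time; "joint_pos": joint angles; "qd": joint speeds; "tau": joint torques, N m; "ee_pos": TCP position; "tool_rot": TCP orientation; "wrist_force": force on the tool from outside, world axes, zero at the start; "ft_torque": the same for the moment, N m; "opening": finger opening in mm; "gripper_force": force on a finger pad.
Only numpy, scipy, OpenCV 4.12 (cv2) and the standard library are available. Lean on these libraries where they do the work, as an engineer would, in place of code of your own. Each camera call takes 0.05 s, during which the arm holds its last target. There are 200 camera calls.

## Working session

There is one attempt and no reset: what is moved stays moved. The work goes in short steps, each a Python script; the robot and the scene stay as the last script left them, time stands still between calls to the robot, and variables do not carry over. Pictures are saved under pics/ and viewed, at most 10 in all, crops included, and the job is handed in when it is done.

```bash
mkdir -p pics; cat > h.py <<'E'
import numpy as np, cv2
from rig import r
def cam(n,save=None):
    c=r.camera(n)
    if save: cv2.imwrite(f'pics/{save}.png',c['image'][:,:,::-1])
    return c
def pts(c,uv):
    """pixels -> world by range"""
    uv=np.atleast_2d(uv).astype(float)
    n=cv2.undistortPoints(uv[:,None],c['camera_matrix'],np.array(c['dist']))[:,0]
    z=c['range_z'][uv[:,1].astype(int),uv[:,0].astype(int)]
    return (np.c_[n,np.ones(len(n))]*z[:,None]-c['t'])@c['R']
def cloud(c):
    v,u=np.mgrid[:480,:640]
    return pts(c,np.c_[u.ravel(),v.ravel()]).reshape(480,640,3)
def plane(c,uv,h):
    uv=np.atleast_2d(uv).astype(float)
    n=cv2.undistortPoints(uv[:,None],c['camera_matrix'],np.array(c['dist']))[:,0]
    d=np.c_[n,np.ones(len(n))]@c['R']; o=-np.array(c['t'])@c['R']
    return o+d*((h-o[2])/d[:,2])[:,None]
E
python3 - <<'E'
from h import *
import pickle
for n in ['top','scene']:
    c=cam(n,n+'0'); pickle.dump(c,open(n+'.pkl','wb'))
    print(n,-np.array(c['t'])@c['R'])
print(r.pinch_z,r.get_obs()['opening'],r.get_obs()['time_s'])
E
```

```text
top [ 449.35407243    3.41298644 1195.86768261]
scene [1036.44623371 -626.81011419  596.93608771]
18.700000000000003 85.73193560652732 0.1
```

View pics/top0.png

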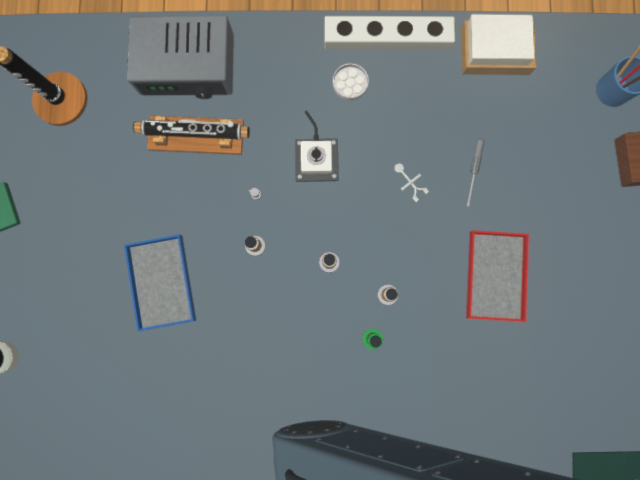

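View pics/scene0.png

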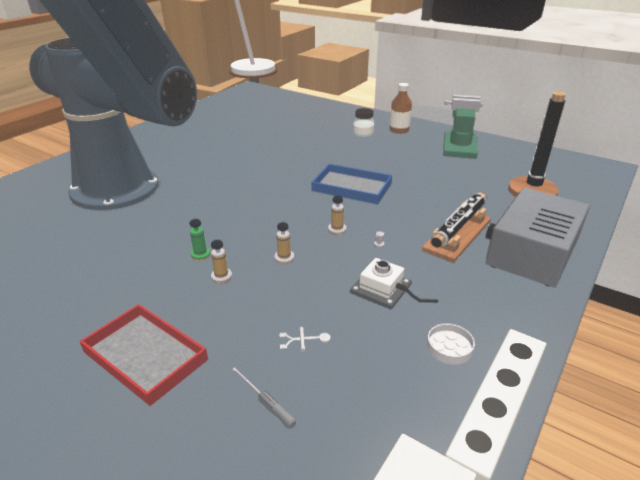

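The top view shows the plungers at (255,245), (329,262) and (388,295), with the green look-alike at (373,339). The blue tray is at (160,283) and the red tray at (498,276). The scene view shows the knobs at (338,201), (283,228) and (217,246). I'll triangulate the knobs from both views and measure the trays.

```bash
cat > m.py <<'E'
from h import *
import pickle
T,S=[pickle.load(open(n+'.pkl','rb')) for n in('top','scene')]
def blob(c,uv,w):
    x,y=uv; g=c['image'][y-w:y+w,x-w:x+w].max(2)
    n,l,s,ce=cv2.connectedComponentsWithStats((g<45).astype(np.uint8))
    i=1+np.argmin(np.hypot(*(ce[1:]-w).T)+1000*(s[1:,4]<20)); return ce[i]+[x-w,y-w],s[i,4]
def P(c): return c['camera_matrix']@np.c_[c['R'],c['t']]
def und(c,p): return cv2.undistortPoints(np.array(p,float).reshape(1,1,2),c['camera_matrix'],np.array(c['dist']),P=c['camera_matrix']).reshape(2,1)
C=cloud(T);CS=cloud(S)
for t,s in [((252,243),(338,201)),((329,260),(283,228)),((391,294),(217,246)),((375,341),(196,225))]:
    a,na=blob(T,t,11);b,nb=blob(S,s,9)
    X=cv2.triangulatePoints(P(T),P(S),und(T,a),und(S,b))[:,0];X=X[:3]/X[3]
    x,y=t;R=C[y-20:y+20,x-20:x+20].reshape(-1,3);k=R[R[:,2]>70]
    print(a,na,b,nb,'tri',X.round(1),'range',k.mean(0).round(1),k[:,2].max().round(1), 'topray@82',plane(T,a,82)[0].round(1))
for nm,ch in(('red',0),('blue',2)):
    for c,CC,n in((T,C,'top'),(S,CS,'scene')):
        I=c['image'].astype(int);o=2-ch
        m=(I[:,:,ch]-I[:,:,o]>50)&(abs(CC[:,:,2]-20)<15)&(CC[:,:,0]>300)&(CC[:,:,0]<750)&(abs(CC[:,:,1])<480)
        p=CC[m]; p=p[p[:,2]>20]; p=p[:,:2].astype(np.float32)
        med=CC[m][:,2]; print(nm,n,m.sum(),cv2.minAreaRect(p),np.percentile(med,[50,95]).round(1))
    (cx,cy),_,_=cv2.minAreaRect(p); q=C[(np.hypot(C[:,:,0]-cx,C[:,:,1]-cy)<35)]; print('floor',np.median(q[:,2]))
E
python3 m.py
```

```text
Traceback (most recent call last):
  File "m.py", line 12, in <module>
    a,na=blob(T,t,11);b,nb=blob(S,s,9)
         ~~~~^^^^^^^^
  File "m.py", line 7, in blob
    i=1+np.argmin(np.hypot(*(ce[1:]-w).T)+1000*(s[1:,4]<20)); return ce[i]+[x-w,y-w],s[i,4]
        ~~~~~~~~~^^^^^^^^^^^^^^^^^^^^^^^^^^^^^^^^^^^^^^^^^^^
ValueError: attempt to get argmin of an empty sequence
```

```bash
sed -i "s/\.max(2)$/[:,:,2]/; s/(g<45)/(g<cv2.threshold(g.copy(),0,255,0)[0]+th)/" m.py
sed -i "s/(g<cv2.*+th)/(g<TH)/; s/^T,S/TH=58\nT,S/" m.py
python3 - <<'E'
import pickle
for n,(x,y) in(('top',(329,260)),('top',(300,285)),('scene',(283,228)),('scene',(300,290))):
    print(n,pickle.load(open(n+'.pkl','rb'))['image'][y-1:y+2,x].tolist())
E
python3 m.py
```

```text
top [[59, 61, 65], [58, 61, 63], [58, 61, 65]]
top [[109, 124, 130], [109, 123, 130], [109, 123, 130]]
scene [[60, 61, 65], [63, 63, 67], [62, 63, 68]]
scene [[132, 142, 149], [131, 140, 147], [133, 143, 151]]Traceback (most recent call last):
  File "m.py", line 13, in <module>
    a,na=blob(T,t,11);b,nb=blob(S,s,9)
                           ~~~~^^^^^^^
  File "m.py", line 8, in blob
    i=1+np.argmin(np.hypot(*(ce[1:]-w).T)+1000*(s[1:,4]<20)); return ce[i]+[x-w,y-w],s[i,4]
        ~~~~~~~~~^^^^^^^^^^^^^^^^^^^^^^^^^^^^^^^^^^^^^^^^^^^
    return _wrapfunc(a, 'argmin', axis=axis, out=out, **kwds)
    return bound(*args, **kwds)
ValueError: attempt to get argmin of an empty sequence
```

```bash
sed -i "s/x-w:x+w\]\[:,:,2\]/x-w:x+w].max(2)/; s/x-w:x+w,2\]/x-w:x+w].max(2)/; s/^TH=58/TH=85/" m.py; sed -n 5,7p m.py; sed -i "s/g=c\['image'\]\[y-w:y+w,x-w:x+w\].*; *$/&/" m.py
sed -i "s/; g=.*/; g=c['image'][y-w:y+w,x-w:x+w].max(2)/" m.py
python3 m.py
```

```text
def blob(c,uv,w):
    x,y=uv; g=c['image'][y-w:y+w,x-w:x+w].max(2)
    n,l,s,ce=cv2.connectedComponentsWithStats((g<TH).astype(np.uint8))
[250.13186813 241.61538462] 91 [337.24528302 199.11320755] 53 tri [558.9 146.3  75.7] range [556.6 142.8 100.5] 1195.9 topray@82 [558.4 145.5  82. ]
[328.88764045 259.11235955] 89 [282.36363636 226.34848485] 66 tri [526.8   0.8  75.4] range [522.7   0.6 130.4] 1195.9 topray@82 [526.4   0.9  82. ]
[391.36666667 293.81111111] 90 [216.53846154 244.28205128] 78 tri [ 463.3 -113.5   75.4] range [ 462.6 -108.   129. ] 1195.9 topray@82 [ 463.2 -112.9   82. ]
[375.10526316 341.        ] 95 [194.97101449 223.01449275] 69 tri [377.7 -83.3  74.9] range [384.3 -75.4 182.4] 1195.9 topray@82 [378.1 -82.8  82. ]
red top 1267 ((504.4529113769531, -243.02996826171875), (278.9586486816406, 171.00355529785156), 86.30477905273438) [20.2 26.9]
red scene 2940 ((512.8095703125, -117.55819702148438), (534.201904296875, 173.8582305908203), 86.69886779785156) [18.9 26.3]
floor -0.5180975921241697
blue top 797 ((485.0267333984375, 330.3186950683594), (170.79847717285156, 111.0662841796875), 10.603009223937988) [23.6 27.5]
blue scene 1002 ((486.70574951171875, 327.4955749511719), (172.14588928222656, 117.06978607177734), 10.462138175964355) [17.2 24.3]
floor 3.783525174902942
```

```bash
cat >> h.py <<'E'
def down(deg):
    """tool-down frame with x along deg (or deg+180, whichever keeps joint 6 nearer mid-range)"""
    a=np.radians(deg);x=np.array([np.cos(a),np.sin(a),0]);z=np.array([0,0,-1.])
    return [np.c_[s*x,np.cross(z,s*x),z] for s in(1,-1)]
def hover(p,deg):
    best=min(((abs(q[5]-r.get_obs()['joint_pos'][5]),i) for i,F in enumerate(down(deg)) if (q:=r.solve_ik(p,F)) is not None))
    F=down(deg)[best[1]]; r.goto(p,F); return F
K=dict(a=(559,146),b=(527,1),c=(463.3,-113.3))
E
python3 - <<'E'
from h import *
import pickle
T=pickle.load(open('top.pkl','rb'));C=cloud(T);I=T['image'].astype(int)
m=(I[:,:,0]-I[:,:,2]>50)&(C[:,:,1]<-170)&(C[:,:,1]>-330)&(C[:,:,2]>20)&(C[:,:,2]<30)&(C[:,:,0]<700)
print('red',m.sum(),cv2.minAreaRect(C[m][:,:2].astype(np.float32)))
q=C[265:287,488:508];print('floor',np.median(q[...,2]))
r.grip(0)
for k in 'cba':
    x,y=K[k]; 
    hover([x,y,115],np.degrees(np.arctan2(y,x)))
    r.servo_line([x,y,90],vel=80)
    o0=r.get_obs()
    s=r.servo_line([x,y,77],vel=20,force_limit=6.5)
    o=r.get_obs(); print(k,s,o['ee_pos'].round(1) if hasattr(o['ee_pos'],'round') else o['ee_pos'],np.round(np.array(o['wrist_force'])-o0['wrist_force'],2),o['time_s'])
    r.servo_line([x,y,115],vel=120)
cam('top','top1'); cam('wrist','wr1')
E
```

```text
red 334 ((500.4947814941406, -300.59539794921875), (64.62689208984375, 171.8977508544922), 88.00234985351562)
floor 3.644112145405828
c False [ 463.5 -113.4   77.1] [0.39 0.19 2.7 ] 4.225
b True [527.4   0.9  81. ] [-1.9  -0.3  10.29] 6.2417
a False [559.3 146.1  77.2] [ 0.77 -0.6   1.89] 8.5833
```

c is weak and b is stiff. The reading on a was low at 1.9 N, so I'll push it again deeper and remeasure the red tray without the y cut.

```bash
python3 - <<'E'
from h import *
import pickle
T=pickle.load(open('top.pkl','rb'));C=cloud(T);I=T['image'].astype(int)
m=(I[:,:,0]-I[:,:,2]>50)&(C[:,:,1]<-240)&(C[:,:,1]>-420)&(C[:,:,2]>20)&(C[:,:,2]<30)&(C[:,:,0]<620)&(C[:,:,0]>380)
print('red',m.sum(),cv2.minAreaRect(C[m][:,:2].astype(np.float32)))
print(plane(T,(498,276),25))
x,y=K['a']; r.servo_line([x,y,86],vel=80); o0=r.get_obs()
for z in(80,78,76,75):
    s=r.servo_line([x,y,z],vel=20,force_limit=6.5);o=r.get_obs();print(s,o['ee_pos'][2],np.round(np.array(o['wrist_force'])-o0['wrist_force'],2))
r.servo_line([x,y,130],vel=150);print(r.get_obs()['time_s'])
E
```

```text
red 632 ((499.094970703125, -326.00274658203125), (112.65494537353516, 171.011962890625), 86.29851531982422)
[[ 497.98508286 -324.51658083   25.        ]]
False 80.47979483052583 [-0.62  1.    2.59]
False 78.2209999915226 [0.25 0.08 2.77]
False 76.0507846089687 [0.6  0.38 3.42]
False 75.0781418484185 [-0.69  0.69  4.26]
11.375
```

View pics/wr1.png

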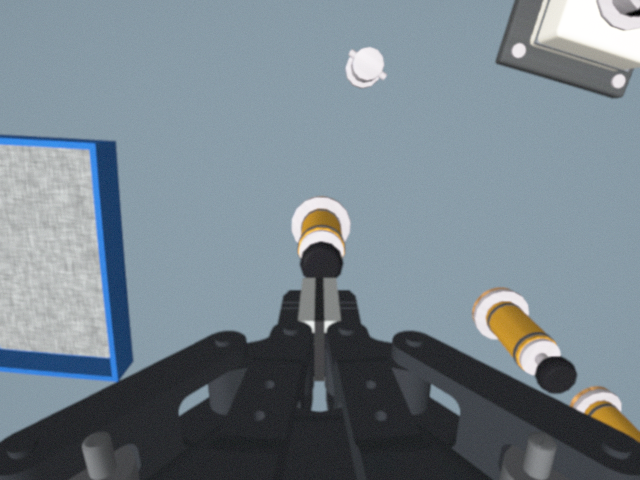

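Plunger a is weak: the force rises from 2.6 to 4.3 N over the stroke. The wrist view shows its knob at (321,260), right under the fingertips. I'll place a in the blue tray first.

```bash
cat >> h.py <<'E'
TR=dict(blue=(486,329,10.5),red=(498.8,-325,-2.8))
def pick(k):
    x,y=K[k]; r.grip(60); F=hover([x,y,130],np.degrees(np.arctan2(y,x)))
    r.servo_line([x,y,21],vel=120); r.grip(10,40); o=r.get_obs(); print('grip',k,round(o['opening'],1),o['gripper_force'])
    r.servo_line([x,y,135],vel=150)
def place(t,off):
    cx,cy,d=TR[t]; a=np.radians(d); x,y=cx+off*np.cos(a),cy+off*np.sin(a)
    hover([x,y,135],d); print('held',round(r.get_obs()['opening'],1))
    r.servo_line([x,y,33],vel=120); s=r.servo_line([x,y,22],vel=20,force_limit=4)
    o=r.get_obs(); print('down',s,np.round(o['ee_pos'],1)); r.grip(50); r.servo_line([x,y,135],vel=150); print('t',r.get_obs()['time_s'])
E
python3 - <<'E'
from h import *
pick('a'); place('blue',40); cam('wrist','wr2')
E
```

```text
grip a 25.2 39.26029980182648
held 25.0
down True [525.7 336.5  25.9]
t 18.075
```

View pics/wr2.png

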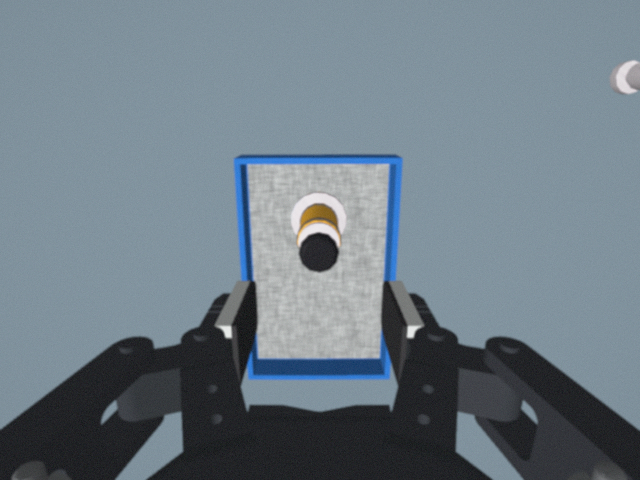

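Plunger a stands upright in the blue tray, with its foot at (319,217) clear of the walls. Next are c and b.

```bash
python3 - <<'E'
from h import *
pick('c'); place('blue',-38); pick('b'); place('red',0)
r.move_j([-84.7,30.2,82.1,0,67.7,-10.2]) 
c=cam('top','top2');cam('scene','scene2'); print(r.get_obs()['time_s'])
E
```

```text
grip c 24.9 39.05812382698059
held 24.9
down True [449.  322.3  25.7]
t 26.7167
grip b 25.0 39.13602411746979
held 24.9
down True [ 499.1 -325.3   25.8]
t 34.5333
36.2583
```

View pics/top2.png

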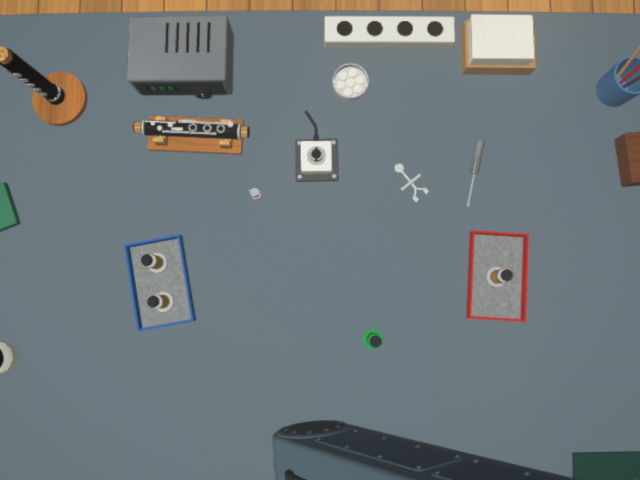

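View pics/scene2.png

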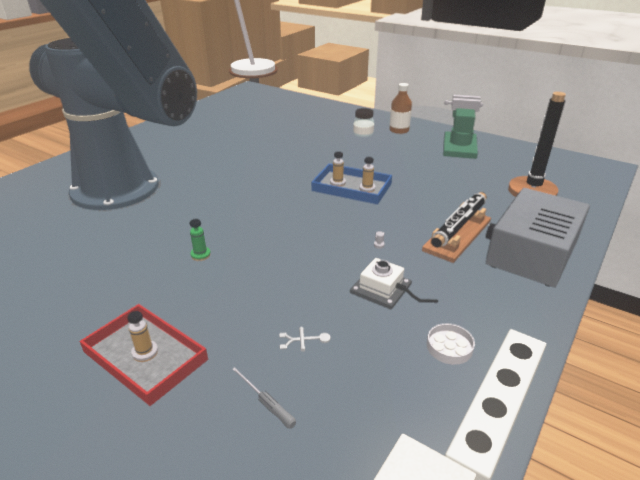

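Both views show two plungers upright in the blue tray, at top-view (157,262) and (162,301), and one upright in the red tray at (498,277). The green look-alike at (373,339) and the bystanders have not moved.

```bash
python3 -c "
from rig import r
print(r.sign_off())"
```

```text
the job is handed in; nothing more can be done
None
```

The job is done and handed in at about 36 s: the weak plungers a and c (my labels, left and right in the top view) stand upright in the blue tray, the stiff one, b (the middle one), stands upright in the red tray, and everything else is where it was.

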